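# Drift a swivel vise into line and pin it

### The arm

A 6-joint arm with a two-finger parallel gripper is mounted at the origin on a cart in front of the work surface, level with it; the furniture and walls round the work are solid. World frame = base frame: x ahead of the robot, y to its left, z up, the work surface at z = 0. Lengths are in m, angles in degrees, forces in N, time in s.
With the tool pointing down it reaches from about 0.4 to 0.825 m from the base axis. Payload 7 kg.
Tool frame: the origin (TCP) lies on the centre line of the jaws, within the pads' length; the fingertips stand 19 mm ahead of it and the grasp point (between the pads) is the TCP (r.tip_extent is the distance from the TCP to the fingertips, in m); z points along the fingers, y is the line along which they close (so a half turn about z gives the same grasp; the last joint's range is limited). The gripper opens to 88 mm and grips with 3 to 60 N. Pads are 19 mm wide; open, the fingers measure 130 mm over their backs; the gripper's body (78 mm by 193 mm) begins 47 mm behind the grasp point.
Start: joints at [84.574, 20.546, 0.682, 0, -70.136, -16.507], TCP at [0.252, 0.626, 0.246] pointing down, gripper open.
Joint ranges: [-176.03, 176.03], [-82.01, 121.73], [-58.28, 71.71], [-173.87, 95.51], [-174.79, -0.11], [-173.66, 173.66]. Speed limits (degrees/s): [136.94, 136.94, 172.46, 180, 180, 180].

### API

Orientations are given as [roll, pitch, yaw] about the fixed x, y, z axes, in that order (R = Rz(yaw) Ry(pitch) Rx(roll)).
In Python, from plant import r gives the robot as it stands. The module is installed in compiled form; this text tells all that it offers.
- The arm moves only by the tool jog_arm, never from a script. Its argument "deltas" is a list that holds one entry, the list of rows, each a list of 5 numbers: the opening, from -1 (shut) to 1 (fully open), then the shift along the world's x, y, z in cm, then the turn about the world's z in rad. In form: [[[claw, dx, dy, dz, turn], ...]]. A call has 1 to 8 rows; each row shifts and turns the commanded pose from where the row before left it; what a row does not reach is not made up. A row lasts 1/8 s, in which the tool goes at most 62.5 mm and 10.7 degrees, less where a joint would pass 70% of its speed; a pose out of reach is approached as far as the arm can. A call with a gripper value outside its range is refused whole. The fingers move at their own pace and stop on an object; "force" is the grip in N (left out, the last holds). Time passes only in rows, so rows that do not move let the fingers close. It gives the time, the measured TCP pose, the force, the opening and the grip force at its end, in the units of the state.
- r.get_state(): the state, without advancing time (a new reading comes with each control period).
- r.capture(name): name is "scene" or "top" or "wrist"; returns the picture (480x640x3 uint8, blue, green, red); there is no depth.
- r.camera_info(name): a dict with "fx", "fy", "cx", "cy" (pixels), "view" (4x4, takes a point from world to camera coordinates). Camera axes: x right, y up, looking along -z (the intrinsics and any distortion apply to the point x, -y, -z); pixel columns grow to the right and rows downward; lengths in m; the calibration is good to about 2 mm. A picture is of the moment at which its call begins: read the wrist's pose just before it. camera_info takes no time and is no camera call; for the wrist camera it gives the pose at the moment of the call.
- r.close_job(): hands the job in; it is judged then, once.
The state is a dict: "time_s": time; "joints": joint angles; "qd": joint speeds; "joint_torque": joint torques, N m; "tcp_pos": TCP position; "eef_rot": TCP orientation; "contact_force": force on the tool from outside, world axes, zero at the start; "moment": the same for the moment, N m; "gripper_width": finger opening in m; "gripper_force": force on a finger pad.
Only numpy, scipy, OpenCV 4.12 (cv2) and the standard library are available. Lean on these libraries where they do the work, as an engineer would, in place of code of your own. Each camera call takes 0.05 s, during which the arm holds its last target. There are 200 camera calls.

### The job

The little blue bench vise has been knocked round on its swivel, so the holes in its two lugs no longer line up with the holes in the base below. Press the tapered steel drift firmly home through the plain steel lug, collar hard down on it under a firm push of 20 to 25 N, to pull the vise into line; with that done push the red-handled lock pin fully home, collar down, through the brass-bushed lug, then draw the drift out and stand it back in the wooden block. Push by feel with steady hand pressure and never force either pin (30 N at the very most), and leave the vial, the beaker and the glass dish where they are.

Things in the scene. Friction and masses are not known exactly. Their poses are not given: they have to be found in the camera images.
- drift: Steel drift: dark ribbed handle, 17 mm in diameter, 38 mm long, on a bright collar 21 mm wide, 5 mm thick; below it 16 mm of 12.6 mm shank, then a taper to a 3 to 5 mm nose, 38.5 mm in all. 90 g. Origin on the axis at the collar's underside, z up (nose z = -0.0385, handle 0.005 to 0.043, grip at 0.027). Starts upright in a large hole of the block, collar on its top.
- lock_pin: Steel lock pin with a red plastic handle, same size of handle and collar as the drift; straight shank 11.0 mm in diameter, 38.5 mm long, its end chamfered over 4 mm to 7 mm. About 80 g. Origin on its axis at the underside of the collar, z up. Starts in the block's other large hole.
- pin_block: Wooden block 124 x 46 x 42 mm, fixed to the worktop, with two large holes 15 mm in diameter right through at x = -0.037 and +0.037 (and two small empty ones in the middle). Origin at the centre of its underside.
- rest_1 (a point): Mouth of the block's large hole at its -x end, on the top face (42 mm above the worktop).
- rest_2 (a point): Mouth of the block's large hole at its +x end, on the top face.
- vise_base: Blue cast swivel base screwed to the worktop: turret 104 mm across, 30 mm high, with a bored boss (hole 13 mm, 30 mm deep to the worktop) to either side at y = +0.094 (under the plain steel lug) and y = -0.094 (under the lug with the brass bush). Origin at the centre of its underside, on the swivel axis. Shims hold the vise's lugs up to 4 mm above the bosses, differently each time, not measured.
- vise (a joint): Angle of the vise on its base, counterclockwise from above, 0 = in line; starts 0.034 to 0.052 off. It moves the lugs: 10 mm thick, 13 mm holes 94 mm from the swivel axis, top face 40 to 44 mm above the worktop (by the shims). Stiff: some 4 to 5 N sideways at a lug turn it; stays where left. A drift held off the base hole's centre binds. Vise  50 mm wide, to 97 mm high.
- base_hole_plain (a point): Centre of the mouth of the 13 mm hole in the base under the plain lug, 30 mm above the worktop; fixed. The drift, once home, stands over it within 1 mm or so.
- base_hole_bushed (a point): The same under the bushed lug, for the lock pin.
- beaker: Small glass beaker, 47 mm wide and 58 mm high, standing loose beyond the block. Leave it.
- vial: Glass vial with red cap, 32 mm wide and 73 mm high, standing loose behind the vise. Leave it.
- dish: Flat glass dish with cover, 66 mm wide and 16 mm high, loose to the right of the vise. Leave it.
There are look-alikes about, which are no part of the job. What is shaped like the drift but green is not meant.

How it is judged (in metres and radians):
On the way, in this order (a step that is already met when the one before it is completed fails the run):
1. the drift is pressed home through the plain lug (over 18 N of contact force on the vise) and the vise is in line (within 0.021 rad, 2 mm at the holes) (z of drift in the frame of vise_base below 0.0455 m and horizontal distance between drift and base_hole_plain below 0.004 m and angle between drift's own z axis and vertical below 0.08 rad and value of joint vise between -0.021 and 0.021 rad and contact force between drift and vise_base above 18 N), for 0.1 s.
2. the lock pin is pushed fully home in the bushed lug, its collar pressed down on it (over 4 N) (z of lock_pin in the frame of vise_base below 0.0455 m and horizontal distance between lock_pin and base_hole_bushed below 0.004 m and angle between lock_pin's own z axis and vertical below 0.08 rad and contact force between lock_pin and vise_base above 4 N), for 0.1 s.
At the end, for the whole second after the job is handed in: The lock pin is upright and home in the bushed lug (collar at most 45.5 mm above the worktop), the vise is still in line (within 0.027 rad, 2.5 mm at the holes), and the drift stands upright at rest in either large hole of the wooden block, its collar within 3 mm of the block's top (z of lock_pin in the frame of vise_base below 0.0455 m and horizontal distance between lock_pin and base_hole_bushed below 0.004 m and angle between lock_pin's own z axis and vertical below 0.08 rad and value of joint vise between -0.027 and 0.027 rad and linear speed of each of drift, lock_pin below 0.02 m/s and angle between drift's own z axis and vertical below 0.12 rad and ((horizontal distance between drift and rest_1 below 0.004 m and z of drift in the frame of rest_1 below 0.003 m) or (horizontal distance between drift and rest_2 below 0.004 m and z of drift in the frame of rest_2 below 0.003 m))); the robot touches nothing.
It fails at once if the drift is forced: its contacts with vise and base, sides included, sum to over 40 N: a push of some 30 N (contact force between drift and vise_base above 40 N).
It fails at once if the lock pin is forced: its contacts with vise and base, sides included, sum to over 40 N (contact force between lock_pin and vise_base above 40 N).
It fails at once if the vial, the beaker or the dish is shifted by more than 20 mm (distance of any of vial, beaker, dish from where it was at the start of the episode above 0.02 m).
It also fails if it takes over 72 s, if anything falls off the work surface, if the arm or the gripper's body presses on something with over 40 N, if the wrist force passes 120 N, or if a joint passes its speed limit or range.

## Working session

There is one attempt and no reset: what is moved stays moved. The work goes in short steps, Python scripts to look and compute and a tool call to move; the robot and the scene stay as the last step left them, time stands still between calls to the robot, and variables do not carry over. Pictures are saved under pics/ and viewed, at most 10 in all, crops included, and the job is handed in when it is done.

Besides the shell and the picture viewer there is one more tool, called after "Request:" as name([rows], argument=value, ...), one row to a line, values as JSON. jog_arm: Moves the arm, as the interface text tells. Its arguments: {"type":"object","properties":{"deltas":{"type":"array"},"force":{"type":"number"}},"required":["deltas"]}

```bash
mkdir -p pics; cat > h.py <<'E'
import numpy as np, cv2
from plant import r
def ray(n,u,v,info=None):
    c=info or r.camera_info(n); V=np.array(c["view"]); 
    d=np.array([(u-c["cx"])/c["fx"],-(v-c["cy"])/c["fy"],-1.0])
    k=c.get("dist")
    R=V[:3,:3]; o=-R.T@V[:3,3]; return o,R.T@d
def onz(n,u,v,z,info=None):
    o,d=ray(n,u,v,info); return o+d*(z-o[2])/d[2]
def proj(n,p,info=None):
    c=info or r.camera_info(n); V=np.array(c["view"]); q=V[:3,:3]@np.array(p)+V[:3,3]
    return c["cx"]+c["fx"]*q[0]/-q[2], c["cy"]-c["fy"]*q[1]/-q[2]
E
python3 - <<'E'
from h import *
for n in("scene","top"):
    print({k:(np.round(v,4).tolist() if k=="view" else v) for k,v in r.camera_info(n).items()})
a=r.capture("scene");b=r.capture("top");c=r.capture("wrist")
cv2.imwrite("pics/scene.png",a);cv2.imwrite("pics/top.png",b);cv2.imwrite("pics/wrist.png",c)
print(r.get_state(), r.tip_extent)
E
```

```text
{'fx': 440.90869067278277, 'fy': 440.90869067278277, 'cx': 314.77595950596293, 'cy': 245.45862462402073, 'view': [[-0.6232, -0.782, -0.0125, 0.2216], [0.4911, -0.4037, 0.7719, -0.347], [-0.6086, 0.4749, 0.6357, -0.5168], [0.0, 0.0, 0.0, 1.0]]}
{'fx': 539.20448268097, 'fy': 539.20448268097, 'cx': 326.1301130676264, 'cy': 232.94952952689098, 'view': [[0.0125, -0.9999, 0.004, -0.1245], [0.9896, 0.0129, 0.1435, -0.5253], [-0.1436, 0.0022, 0.9896, -1.0142], [0.0, 0.0, 0.0, 1.0]]}
{'time_s': 0.15, 'joints': array([ 8.45729436e+01,  2.05820435e+01,  6.46078982e-01, -1.34902987e-02,
       -7.01353040e+01, -1.65055664e+01]), 'qd': array([-0.00448808, -0.08749899,  0.22845458,  0.08546146,  0.10248023,
       -0.01860707]), 'joint_torque': array([-1.48744282e-03, -5.83275676e+01,  2.93291777e+01,  7.00135991e+00,
        8.86121794e-03, -1.09423236e-04]), 'tcp_pos': array([0.25203894, 0.62581571, 0.24484301]), 'eef_rot': array([ 1.79928065e+02, -8.08884599e-03, -2.19372096e+01]), 'contact_force': array([-0.07183421,  0.4040806 , -0.57936518]), 'moment': array([ 0.01095571, -0.00032848,  0.00647412]), 'gripper_force': 0.0, 'gripper_width': 0.08753995111741188} 0.019
```

View pics/top.png

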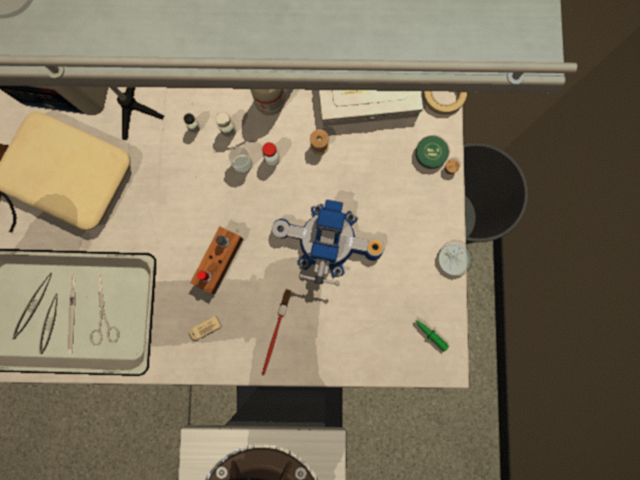

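View pics/scene.png

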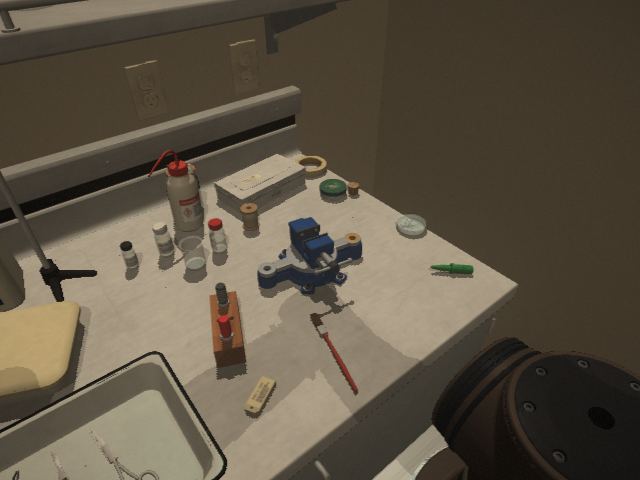

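The top view shows the drift (dark handle) at about (222,242) and the red lock pin at (203,277) in the block. The plain lug is at (281,228) and the bushed lug at (375,247). Look-alikes are the green drift-shaped tool at (432,335), the red vial cap at (270,150) and the red brush at (270,350). By the description I want the dark handle in the block.

```bash
python3 - <<'E'
from h import *
b=cv2.imread("pics/top.png");a=cv2.imread("pics/scene.png")
def tri(p,q):
    o1,d1=ray("top",*p);o2,d2=ray("scene",*q)
    A=np.stack([d1,-d2],1);s=np.linalg.lstsq(A,o2-o1,rcond=None)[0]
    x,y=o1+d1*s[0],o2+d2*s[1];return (x+y)/2,np.linalg.norm(x-y)
print("drift guess",onz("top",222,241,.085),tri((222,240),(221,287)))
print("red",onz("top",203,275,.085),tri((203,275),(224,320)))
for n,p in dict(plain=(281,228),bush=(375,247)).items(): print(n,onz("top",*p,.042))
print("vial",onz("top",270,148,.073),"beaker",onz("top",240,155,.058),"dish",onz("top",453,259,.016))
# block mask
hsv=cv2.cvtColor(b,cv2.COLOR_BGR2HSV);m=cv2.inRange(hsv,(3,110,60),(14,255,220));m[:220]=0;m[300:]=0;m[:,:185]=0;m[:,250:]=0
c=max(cv2.findContours(m,0,1)[0],key=cv2.contourArea);bx=cv2.boxPoints(cv2.minAreaRect(c));print(cv2.contourArea(c))
for p in bx: print(p,onz("top",*p,.042).round(4))
z=cv2.resize(b[210:310,185:400],None,fx=3.7,fy=3.7,interpolation=cv2.INTER_CUBIC)
cv2.imwrite("pics/topc.png",z[:590,:800])
E
```

```text
drift guess [0.50238712 0.07569535 0.085     ] (array([0.50583146, 0.07810698, 0.07832286]), np.float64(0.002472318860043715))
red [0.4388349  0.10811411 0.085     ] (array([0.43973538, 0.11038603, 0.07789913]), np.float64(0.0015860661096944344))
plain [ 0.53485747 -0.02975666  0.042     ]
bush [ 0.50000157 -0.21275386  0.042     ]
vial [ 0.68598433 -0.00727043  0.073     ] beaker [0.67565973 0.05254839 0.058     ] dish [ 0.48118588 -0.3697618   0.016     ]
1495.0
[189.29274 283.02234] [0.4259 0.1433 0.042 ]
[219.42647 225.266  ] [0.5387 0.0902 0.042 ]
[240.95692 236.49927] [0.5171 0.0475 0.042 ]
[210.8232 294.2556] [0.405  0.1012 0.042 ]
```

View pics/topc.png

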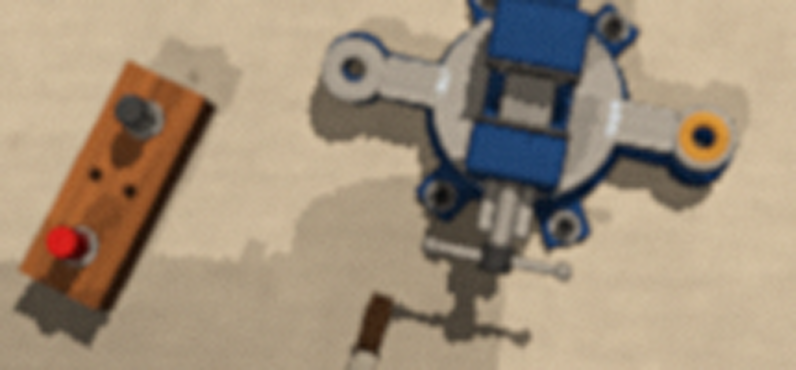

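The crop shows the drift's dark handle with a steel collar in the block's far hole, the red pin in the near hole, the plain lug at crop (353,68) and the brass one at (704,137). Blue boss peeks out on the +x side of the plain lug, so the vise is turned counterclockwise. Next I check the wrist camera's mounting offset and start moving.

```bash
python3 - <<'E'
from h import *
from scipy.spatial.transform import Rotation as Ro
s=r.get_state();c=r.camera_info("wrist");V=np.array(c["view"]);o=-V[:3,:3].T@V[:3,3]
R=Ro.from_euler("xyz",s["eef_rot"],degrees=True).as_matrix()
print("cam in tool",R.T@(o-s["tcp_pos"]),"look dir in tool",R.T@(-V[2,:3]),"img right in tool",R.T@V[0,:3],c["fx"],c["cx"],c["cy"])
E
```

```text
cam in tool [ 0.08472619  0.00065376 -0.13874867] look dir in tool [-3.10392791e-01  1.51509461e-04  9.50608380e-01] img right in tool [-1.13484584e-03  9.99999216e-01 -5.29931484e-04] 392.56792133291503 324.3885478253276 244.6874872611705
```

Request:
jog_arm([
  [[0.0, 0.5, -5.5, 0, 0], [0.0, 1, -6, 0, 0], [0.0, 2, -6, 0, 0], [0.0, 2.5, -5.5, 0, 0], [0.0, 3, -5.5, 0, 0], [0.0, 3, -5.5, 0, 0], [0.0, 3, -5.5, 0, 0], [0.0, 3, -5.5, 0, 0]],
], force=40)

```text
time_s: 1.15
tcp_pos: [0.4321, 0.1755, 0.2458]
eef_rot: [-180.0, -0.0, -21.9]
contact_force: [0.4, 0.8, 1.0]
gripper_width: 0.0441
gripper_force: 0.0
```

Request:
jog_arm([
  [[0.0, 0.5, -5, -2, 0], [0.0, 0.5, -5, -3, 0], [0.0, 0.7, -5, -3.5, 0], [0.0, 0.7, -2.4, -3, 0], [0.0, 0, 0, 0, 0], [0.0, 0, 0, 0, 0]],
])

```text
time_s: 1.9
tcp_pos: [0.456, 0.0036, 0.131]
eef_rot: [-180.0, -0.0, -21.9]
contact_force: [0.1, 1.2, 0.3]
gripper_width: 0.0437
gripper_force: 0.0
```

```bash
python3 - <<'E'
from h import *
import json
c=r.camera_info("wrist");b=r.capture("wrist");cv2.imwrite("pics/w1.png",b)
json.dump({k:np.array(v).tolist() for k,v in c.items()},open("w1.json","w"))
u,v=proj("wrist",(0.535,-0.03,0.042),c);print(u,v,r.get_state()["tcp_pos"])
E
```

```text
325.93186521199294 114.53075257393874 [0.45624804 0.00400962 0.13141391]
```

Request:
jog_arm([
  [[0.0, -1, -6, 0, 0], [0.0, -1, -6, 0, 0], [0.0, -1.5, -6, 0, 0], [0.0, 0, -0.5, 0, 0], [0.0, 0, 0, 0, 0], [0.0, 0, 0, 0, 0]],
])

```text
time_s: 2.7
tcp_pos: [0.4214, -0.1804, 0.1311]
eef_rot: [-180.0, -0.1, -21.8]
contact_force: [0.0, -0.1, -0.4]
gripper_width: 0.0437
gripper_force: 0.0
```

```bash
python3 - <<'E'
from h import *
import json
c=r.camera_info("wrist");b=r.capture("wrist");cv2.imwrite("pics/w2.png",b)
json.dump({k:np.array(v).tolist() for k,v in c.items()},open("w2.json","w"))
c1=json.load(open("w1.json"));o=[]
for n,i,p in(("w1",c1,(0.535,-0.03,0.042)),("w2",c,(0.50,-0.213,0.042))):
    u,v=map(int,proj("wrist",p,i));print(n,u,v)
    im=cv2.imread(f"pics/{n}.png");u=max(u,40);v=min(v,439)
    print("crop origin",u-40,v-40);o.append(cv2.resize(im[v-40:v+40,u-40:u+40],(400,400),interpolation=cv2.INTER_CUBIC))
cv2.imwrite("pics/wc.png",np.hstack(o))
E
```

```text
w1 325 114
crop origin 285 74
w2 324 116
crop origin 284 76
```

View pics/wc.png

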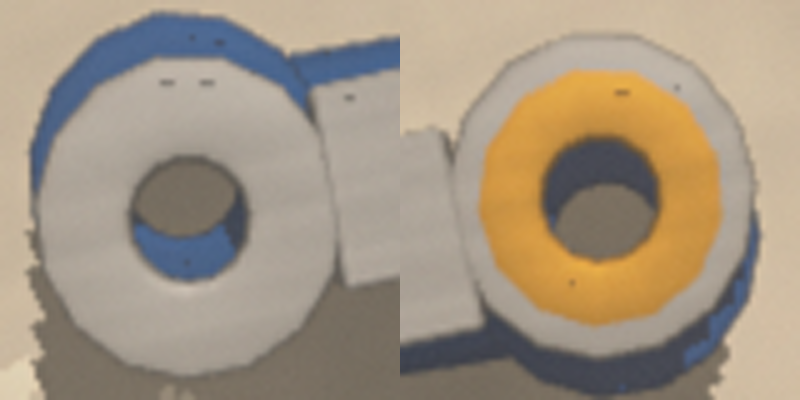

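The crops show the plain hole at about w1 (322.8,117.6) with its base hole offset towards the image top, and the bushed hole at about w2 (324,115) with its base hole offset towards the bottom. Next I fit circles to these edges.

```bash
cat > fit.py <<'E'
from h import *
import json
from scipy.optimize import least_squares
def circ(P,R=None):
    P=np.array(P)[:,:2];x0=list(P.mean(0))+([] if R else [.01])
    f=lambda q:np.hypot(*(P-q[:2]).T)-(R or q[2])
    s=least_squares(f,x0,loss="soft_l1",f_scale=.0003);return s.x.round(5),np.sqrt(np.mean(f(s.x)**2)).round(5)
def edges(im,c,a0,a1,r0,r1,test):
    out=[]
    for a in np.radians(np.arange(a0,a1,4)):
        rr=np.arange(r0,r1,.1);x=(c[0]+rr*np.cos(a)).astype(np.float32);y=(c[1]-rr*np.sin(a)).astype(np.float32)
        v=cv2.remap(im,x[None],y[None],cv2.INTER_LINEAR)[0].astype(float);k=test(v)
        if k is not None: out.append((x[k],y[k]))
    return out
big=lambda f:(lambda v:int(np.argmax(np.abs(np.gradient(cv2.GaussianBlur(f(v)[None],(1,0),0,sigmaX=5)[0] if 0 else np.convolve(f(v),np.ones(9)/9,"same"))[8:-8]))+8))
E
python3 - <<'E'
from fit import *
grey=lambda v:v.sum(1); bl=lambda v:v[:,0]-v[:,2]
for n,c,ob,ia in(("w1",(322.8,117.6),(85,185),None),("w2",(324,115.5),(-110,-10),None)):
    im=cv2.imread(f"pics/{n}.png");i=json.load(open(n+".json"));w=lambda E,z:[onz("wrist",*e,z,i) for e in E]
    h=edges(im,c,0,360,7,17,big(grey if n=="w1" else lambda v:v[:,2]))
    print(n,"lug hole",circ(w(h,.042)),"R",circ(w(h,.042),.0065))
    last=lambda v:(lambda k:int(k[-1]) if len(k) else None)(np.where(bl(v)>0)[0])
    o=edges(im,c,*ob,28,48,last);print(len(o))
    for z in(.03,.0):print(" boss outer",z,circ(w(o,z)))
    # worktop seen inside hole: not-blue boundary within hole
    q=edges(im,c,*((-130,-20) if n=="w1" else (30,150)),0,11,big(bl))
    print(" arc px",np.array(q).mean(0).round(1))
    for z in(.03,0):print(" arc",z,circ(w(q,z)),circ(w(q,z),.0065))
E
```

```text
w1 lug hole (array([ 0.53429, -0.02762,  0.00677]), np.float64(0.00012)) R (array([ 0.5343 , -0.02763]), np.float64(0.00029))
22
 boss outer 0.03 (array([ 0.53907, -0.02849,  0.01727]), np.float64(0.00013))
 boss outer 0.0 (array([ 0.53967, -0.02846,  0.01943]), np.float64(0.00015))
 arc px [323.6 120.6]
 arc 0.03 (array([-4.12819,  0.68781,  4.71519]), np.float64(0.00013)) (array([ 0.52612, -0.02648]), np.float64(0.00018))
 arc 0 (array([-14.70571,   2.31124,  15.41631]), np.float64(0.00014)) (array([ 0.52591, -0.02632]), np.float64(0.00021))
w2 lug hole (array([ 0.50064, -0.21257,  0.00667]), np.float64(0.00012)) R (array([ 0.50064, -0.21257]), np.float64(0.00021))
25
 boss outer 0.03 (array([ 0.49591, -0.21155,  0.01736]), np.float64(0.00014))
 boss outer 0.0 (array([ 0.49545, -0.21142,  0.01954]), np.float64(0.00016))
 arc px [324.4 112.5]
 arc 0.03 (array([-36.01032,   9.6446 ,  37.81964]), np.float64(0.00022)) (array([ 0.49578, -0.21168]), np.float64(0.00043))
 arc 0 (array([-20.37818,   5.47205,  21.64063]), np.float64(0.00024)) (array([ 0.49609, -0.21178]), np.float64(0.00051))
```

Boss centres come out 188.1 mm apart and lug holes 188.0 mm apart (both should be 188), with a common midpoint at (0.5175,-0.120). The vise is off by +0.0517 rad, which fits the stated range. Next is the drift, seen with the same camera.

Request:
jog_arm([
  [[0.0, 0, 5.8, 0, 0], [0.0, 0, 6, 0, 0], [0.0, 0, 6, 0, 0], [0.0, 0, 6, 0, -0.03], [0.0, 0.5, 5.2, 0, -0.03], [0.0, 0, 0, 0, 0], [0.0, 0, 0, 0, 0]],
])

```text
time_s: 3.62
tcp_pos: [0.425, 0.1092, 0.1304]
eef_rot: [180.0, 0.0, -25.2]
contact_force: [0.3, 0.1, 0.1]
gripper_width: 0.0437
gripper_force: 0.0
```

```bash
python3 - <<'E'
from fit import *
c=r.camera_info("wrist");b=r.capture("wrist");cv2.imwrite("pics/w3.png",b)
json.dump({k:np.array(v).tolist() for k,v in c.items()},open("w3.json","w"))
print(r.get_state()["tcp_pos"],r.get_state()["eef_rot"])
for p in((.505,.079,.085),(.505,.079,.047),(.4385,.1105,.085)): print(proj("wrist",p,c))
cv2.imwrite("pics/w3c.png",cv2.resize(b[20:270,150:483],None,fx=2.4,fy=2.4))
E
```

```text
[0.42507541 0.10849086 0.13043249] [ 1.79973895e+02  1.97894690e-02 -2.52912719e+01]
(np.float64(307.6120676375925), np.float64(115.41301312534884))
(np.float64(310.4135272292324), np.float64(115.57534293239058))
(np.float64(309.3596253533148), np.float64(269.20028103431247))
```

View pics/w3c.png

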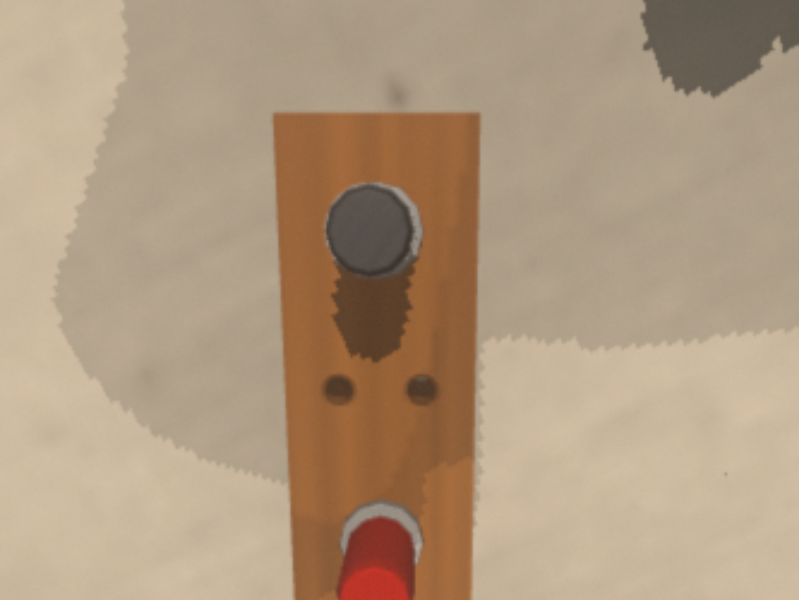

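```bash
python3 - <<'E'
from fit import *
i=json.load(open("w3.json"));im=cv2.imread("pics/w3.png")
E=edges(im,(303.75,115.8),95,350,12,24,big(lambda v:v[:,2]-v[:,0]));P=[onz("wrist",*e,.085,i) for e in E];print(circ(P),circ(P,.0085))
print(onz("wrist",303.75,115.8,.085,i),"red collar",onz("wrist",309.2,245.4,.047,i))
for u,v in((274,113),(480,113)):print(onz("wrist",150+u/2.4,20+v/2.4,.042,i))
E
```

```text
(array([0.50531, 0.08005, 0.00891]), np.float64(0.00032)) (array([0.50535, 0.0805 ]), np.float64(0.00048))
[0.50558749 0.0806282  0.085     ] red collar [0.43922579 0.11174822 0.047     ]
[0.5375178  0.09064727 0.042     ]
[0.51809255 0.0494871  0.042     ]
```

Request:
jog_arm([
  [[0.0, 4.0, -1.4, 0, 0], [0.0, 4.0, -1.4, 0, 0], [0.0, 0, 0, -1, 0], [0.0, 0, 0, 0, 0], [0.0, 0, 0, 0, 0]],
])

```text
time_s: 4.3
tcp_pos: [0.5048, 0.0799, 0.1207]
eef_rot: [180.0, 0.0, -25.4]
contact_force: [0.0, 1.0, 0.0]
gripper_width: 0.0437
gripper_force: 0.0
```

Request:
jog_arm([
  [[0.0, 0.05, 0.05, -2, 0], [0.0, 0, 0, -2, 0], [0.0, 0, 0, -1.2, 0], [0.0, 0, 0, 0, 0], [-1, 0, 0, 0, 0], [-1, 0, 0, 0, 0], [-1, 0, 0, 0, 0], [-1, 0, 0, 0, 0]],
], force=50)

```text
time_s: 5.3
tcp_pos: [0.5063, 0.0809, 0.0689]
eef_rot: [-180.0, -0.0, -25.4]
contact_force: [-0.0, -0.0, 3.1]
gripper_width: 0.0157
gripper_force: 50.0
```

Request:
jog_arm([
  [[-1, 0, 0, 2, 0], [-1, 0, 0, 3, 0], [-1, 0, 0, 1.5, 0], [-1, 1.0, -3.5, 0, 0], [-1, 1.2, -4, 0, 0], [-1, 1.1, -3.4, 0, 0], [-1, 0, 0, 0, 0], [-1, 0, 0, 0, 0]],
])

```text
time_s: 6.3
tcp_pos: [0.5387, -0.0282, 0.1331]
eef_rot: [180.0, 0.0, -25.4]
contact_force: [-0.7, 0.2, -0.5]
gripper_width: 0.0158
gripper_force: 50.0
```

```bash
python3 - <<'E'
from h import *
b=r.capture("wrist");s=r.get_state();print(s["tcp_pos"],s["eef_rot"],s["contact_force"])
print(proj("wrist",(.5391,-.0285,.03)),proj("wrist",s["tcp_pos"]))
cv2.imwrite("pics/w4.png",b)
E
```

```text
[ 0.53873245 -0.02782241  0.13322368] [ 1.79987264e+02  3.31071826e-02 -2.53737441e+01] [ 0.1683004   0.01273473 -2.04472025]
(np.float64(324.0066576749732), np.float64(252.1326672492108)) (np.float64(322.83254083057335), np.float64(337.82773606424496))
```

View pics/w4.png

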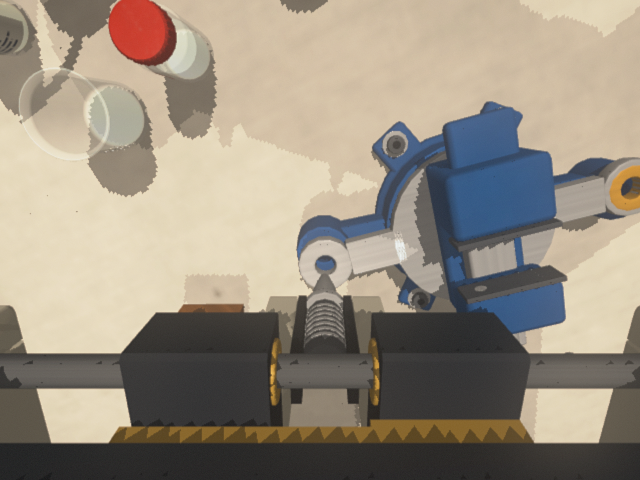

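The wrist view shows the drift held upright, its nose at about (325,273) just short of the lug hole at (326,265). The vial and beaker are well clear at the top left.

```bash
python3 - <<'E'
from fit import *
s=r.get_state();t=s["tcp_pos"]
for dz in(.0655,.062): print(proj("wrist",t-[0,0,dz]))
im=cv2.imread("pics/w4.png");print(onz("wrist",325,274,t[2]-.0655))
g=im[262:300,318:334].astype(int);print(g.sum(2)[::2,::2]//3)
E
```

```text
(np.float64(323.1859699821916), np.float64(275.2724945355635))
(np.float64(323.1722093376691), np.float64(277.70806171431576))
[ 0.53899075 -0.02907305  0.06772368]
[[110 109 106 105 107 111 108 103]
 [107 107 109 109 106 106 105 106]
 [105 106 106 106 105 103 105 104]
 [113 108 105 105 104 104 106 108]
 [117 117 117 115 111 116 116 111]
 [134 125 124 123 123 122 113 130]
 [194 170 108 108 110 133 167 192]
 [199 132 104 108 107 120 200 198]
 [189 100 109 112 110 104 163 197]
 [109 107 109 113 110 108 115 196]
 [100 109 112 115 116 112 108 152]
 [107 110 114 116 117 111 108 105]
 [109 112 115 119 118 112 112 106]
 [110 113 109 116 116 113 112 107]
 [114 118 120 125 120 121 117 119]
 [122 130 138 159 141 132 124 105]
 [170 171 172 168 169 169 168 161]
 [168 167 167 167 167 166 166 165]
 [171 170 170 149 168 170 171 170]]
```

Request:
jog_arm([
  [[-1, -0.24, 0.04, -1, 0], [-1, 0, 0, -1.2, 0], [-1, 0, 0, -0.8, 0], [-1, 0, 0, -0.4, 0], [-1, 0, 0, 0, 0]],
])

```text
time_s: 6.98
tcp_pos: [0.5366, -0.0278, 0.0992]
eef_rot: [180.0, 0.0, -25.4]
contact_force: [-0.1, -0.7, -1.7]
gripper_width: 0.0163
gripper_force: 50.0
```

Request:
jog_arm([
  [[-1, 0, 0, -0.3, 0], [-1, 0, 0, -0.3, 0], [-1, 0.05, 0, -0.2, 0], [-1, 0.05, 0, 0, 0], [-1, 0, 0, 0, 0]],
])

```text
time_s: 7.6
tcp_pos: [0.5374, -0.0278, 0.0915]
eef_rot: [180.0, 0.0, -25.4]
contact_force: [-1.5, 0.7, -1.8]
gripper_width: 0.0157
gripper_force: 50.0
```

Request:
jog_arm([
  [[-1, 0.05, 0, -0.2, 0], [-1, 0.05, -0.02, -0.2, 0], [-1, 0.04, -0.02, -0.2, 0], [-1, 0, 0, 0, 0]],
])

```text
time_s: 8.1
tcp_pos: [0.5385, -0.0281, 0.0853]
eef_rot: [180.0, 0.1, -25.4]
contact_force: [-4.8, 1.4, 3.0]
gripper_width: 0.0155
gripper_force: 50.0
```

Request:
jog_arm([
  [[-1, 0.02, -0.01, -0.15, 0], [-1, 0, 0, -0.15, 0], [-1, 0, 0, -0.15, 0], [-1, 0, 0, 0, 0]],
])

```text
time_s: 8.6
tcp_pos: [0.5387, -0.0281, 0.0806]
eef_rot: [180.0, 0.1, -25.4]
contact_force: [-3.6, 3.5, -1.2]
gripper_width: 0.0158
gripper_force: 50.0
```

Request:
jog_arm([
  [[-1, 0, 0.03, -0.15, 0], [-1, 0, 0, -0.15, 0], [-1, 0, 0, -0.15, 0], [-1, 0, 0, 0, 0]],
])

```text
time_s: 9.1
tcp_pos: [0.5393, -0.028, 0.0764]
eef_rot: [180.0, 0.0, -25.4]
contact_force: [-3.6, 0.9, 0.7]
gripper_width: 0.0159
gripper_force: 50.0
```

Request:
jog_arm([
  [[-1, 0, 0, -0.1, 0], [-1, 0, 0, -0.1, 0], [-1, 0, 0, -0.1, 0], [-1, 0, 0, 0, 0]],
])

```text
time_s: 9.6
tcp_pos: [0.5393, -0.028, 0.0735]
eef_rot: [180.0, -0.0, -25.4]
contact_force: [-4.2, 1.1, 1.4]
gripper_width: 0.0155
gripper_force: 50.0
```

Request:
jog_arm([
  [[-1, 0, 0, -0.1, 0], [-1, 0, 0, -0.1, 0], [-1, 0, 0, -0.1, 0], [-1, 0, 0, 0, 0]],
])

```text
time_s: 10.1
tcp_pos: [0.5395, -0.028, 0.0705]
eef_rot: [-180.0, -0.0, -25.4]
contact_force: [-3.0, -0.2, 1.0]
gripper_width: 0.0157
gripper_force: 50.0
```

Request:
jog_arm([
  [[-1, 0, 0, -0.05, 0], [-1, 0, 0, -0.05, 0], [-1, 0, 0, 0, 0]],
])

```text
time_s: 10.48
tcp_pos: [0.5395, -0.0279, 0.0696]
eef_rot: [-180.0, -0.0, -25.4]
contact_force: [-3.2, -0.7, 1.1]
gripper_width: 0.016
gripper_force: 50.0
```

Request:
jog_arm([
  [[-1, 0, 0, -0.05, 0], [-1, 0, 0, -0.05, 0], [-1, 0, 0, 0, 0]],
])

```text
time_s: 10.85
tcp_pos: [0.5394, -0.0279, 0.0685]
eef_rot: [-180.0, -0.0, -25.4]
contact_force: [-1.9, -0.0, 1.8]
gripper_width: 0.0159
gripper_force: 50.0
```

Request:
jog_arm([
  [[-1, 0, 0, -0.05, 0], [-1, 0, 0, -0.05, 0], [-1, 0, 0, 0, 0]],
])

```text
time_s: 11.22
tcp_pos: [0.5394, -0.0279, 0.0675]
eef_rot: [-180.0, -0.0, -25.4]
contact_force: [-2.7, -0.6, 1.2]
gripper_width: 0.0158
gripper_force: 50.0
```

Request:
jog_arm([
  [[-1, 0, 0, -0.05, 0], [-1, 0, 0, -0.05, 0], [-1, 0, 0, 0, 0]],
])

```text
time_s: 11.6
tcp_pos: [0.5395, -0.0279, 0.0667]
eef_rot: [-180.0, -0.0, -25.4]
contact_force: [-2.7, 0.1, 4.3]
gripper_width: 0.0158
gripper_force: 50.0
```

Request:
jog_arm([
  [[-1, 0, 0, -0.05, 0], [-1, 0, 0, 0, 0]],
])

```text
time_s: 11.85
tcp_pos: [0.5395, -0.0278, 0.0663]
eef_rot: [-180.0, -0.0, -25.4]
contact_force: [-3.5, 0.5, 6.4]
gripper_width: 0.016
gripper_force: 50.0
```

Request:
jog_arm([
  [[-1, 0, 0, -0.05, 0], [-1, 0, 0, 0, 0]],
])

```text
time_s: 12.1
tcp_pos: [0.5395, -0.0278, 0.0659]
eef_rot: [-180.0, -0.0, -25.4]
contact_force: [-3.6, 0.8, 7.0]
gripper_width: 0.0163
gripper_force: 50.0
```

```bash
python3 - <<'E'
from h import *
s=r.get_state();print(s["tcp_pos"],s["contact_force"],s["moment"])
b=r.capture("wrist");cv2.imwrite("pics/w5.png",b)
for p in((.5391,-.0285,.042),): print(proj("wrist",p))
cv2.imwrite("pics/w5c.png",cv2.resize(b[200:400,220:440],None,fx=3,fy=3,interpolation=cv2.INTER_CUBIC))
E
```

```text
[ 0.53952639 -0.02783323  0.06585335] [-3.64777167  0.80222227  7.02413252] [ 0.32380696  1.29048642 -0.03333247]
(np.float64(324.7548032647082), np.float64(310.2987295658698))
```

View pics/w5c.png

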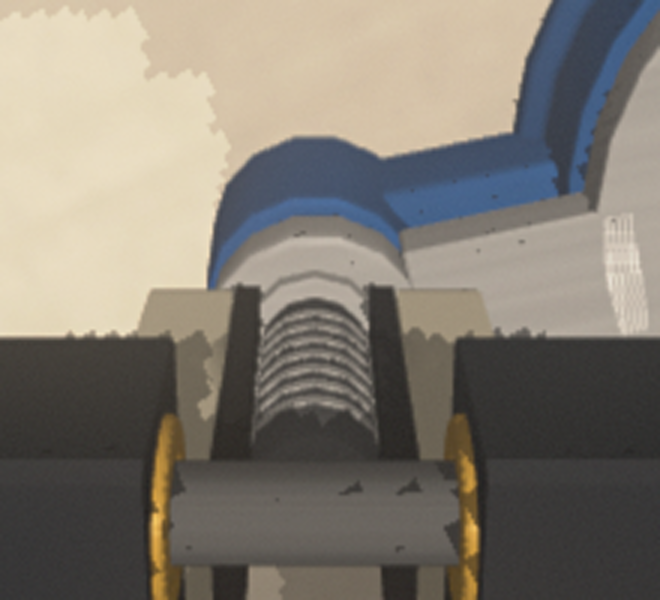

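The collar sits close over the lug and the handle is held upright between the pads. The force is rising gently, so I keep pressing with a firmer grip.

Request:
jog_arm([
  [[-1, 0, 0, -0.05, 0], [-1, 0, 0, -0.05, 0], [-1, 0, 0, 0, 0]],
], force=60)

```text
time_s: 12.52
tcp_pos: [0.5397, -0.0278, 0.0653]
eef_rot: [-180.0, -0.0, -25.3]
contact_force: [-4.4, 1.1, 11.4]
gripper_width: 0.0154
gripper_force: 60.0
```

Request:
jog_arm([
  [[-1, 0, 0, -0.05, 0], [-1, 0, 0, -0.05, 0], [-1, 0, 0, 0, 0]],
])

```text
time_s: 12.9
tcp_pos: [0.54, -0.0278, 0.0649]
eef_rot: [-180.0, -0.1, -25.3]
contact_force: [-6.4, 2.3, 15.3]
gripper_width: 0.0158
gripper_force: 60.0
```

Request:
jog_arm([
  [[-1, -0.05, 0.02, -0.05, 0], [-1, 0, 0, 0, 0]],
])

```text
time_s: 13.15
tcp_pos: [0.5398, -0.0277, 0.0648]
eef_rot: [-180.0, -0.1, -25.3]
contact_force: [-6.7, -0.2, 18.8]
gripper_width: 0.0158
gripper_force: 60.0
```

Request:
jog_arm([
  [[-1, -0.04, 0, -0.05, 0], [-1, 0, 0, 0, 0], [-1, 0, 0, 0, 0]],
])

```text
time_s: 13.52
tcp_pos: [0.5398, -0.0278, 0.0646]
eef_rot: [-179.9, -0.2, -25.3]
contact_force: [-4.8, 0.2, 20.5]
gripper_width: 0.0159
gripper_force: 60.0
```

```bash
python3 - <<'E'
from fit import *
print(r.get_state()["contact_force"])
b=r.capture("top");cv2.imwrite("pics/t2.png",b)
z0,z1=[cv2.resize(i[205:275,260:400],None,fx=4,fy=4,interpolation=cv2.INTER_CUBIC) for i in(cv2.imread("pics/top.png"),b)]
cv2.imwrite("pics/t2c.png",np.vstack([z0,z1]))
E
```

```text
[-4.77991201  0.17625959 20.48751726]
```

View pics/t2c.png

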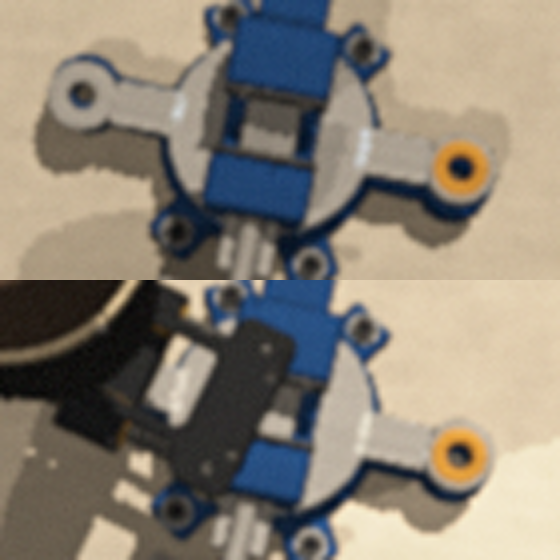

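The bushing has moved from crop (461,167) to about (460,174), so the vise has turned most of the way. I measure it by the brass centroid.

```bash
python3 - <<'E'
from fit import *
P=[]
for n in("top","t2"):
    im=cv2.imread(f"pics/{n}.png");h=cv2.cvtColor(im,cv2.COLOR_BGR2HSV)
    m=cv2.inRange(h,(12,130,120),(26,255,255));m[:230]=0;m[265:]=0;m[:,:360]=0;m[:,395:]=0
    c=max(cv2.findContours(m,0,1)[0],key=cv2.contourArea);(u,v),rad=cv2.minEnclosingCircle(c)
    h=cv2.moments(cv2.convexHull(c));p=onz("top",h["m10"]/h["m00"],h["m01"]/h["m00"],.042);print((u,v),rad,p);P.append(p)
d=P[1]-P[0];print(d*1000,"turn",-np.dot(d[:2],[np.cos(-.2),np.sin(-.2)])/.094)
E
```

```text
(374.723876953125, 246.55970764160156) 6.565605163574219 [ 0.50087532 -0.21244433  0.042     ]
(374.4230651855469, 248.5) 6.59601354598999 [ 0.49704308 -0.21145245  0.042     ]
[-3.83223896  0.99187957  0.        ] turn 0.04205218486876741
```

Request:
jog_arm([
  [[-1, -0.02, 0, -0.03, 0], [-1, 0, 0, 0, 0], [-1, 0, 0, 0, 0]],
])

```text
time_s: 13.95
tcp_pos: [0.5398, -0.0277, 0.0646]
eef_rot: [-179.9, -0.2, -25.3]
contact_force: [-5.8, 0.5, 22.5]
gripper_width: 0.0158
gripper_force: 60.0
```

Request:
jog_arm([
  [[-1, 0.05, 0, 0.1, 0], [-1, 0.05, 0, 0.1, 0], [-1, 0, 0, 0, 0], [0, 0, 0, 0, 0], [0, 0, 0, 0, 0], [0, 0, 0, 0, 0], [0, 0, 0, 2.5, 0], [0, 0, 0, 3.5, 0]],
])

```text
time_s: 14.95
tcp_pos: [0.5385, -0.0279, 0.1238]
eef_rot: [179.9, 0.1, -25.4]
contact_force: [0.4, 0.7, 0.3]
gripper_width: 0.0437
gripper_force: 0.0
```

Request:
jog_arm([
  [[0, -2, 2, 0.7, 0], [0, -4, 6, 0, 0], [0, -4, 6, 0, 0], [0, 0, 0, 0, 0], [0, 0, 0, 0, 0]],
])

```text
time_s: 15.58
tcp_pos: [0.45, 0.0967, 0.1314]
eef_rot: [-180.0, -0.0, -25.3]
contact_force: [-0.0, -0.7, 0.6]
gripper_width: 0.044
gripper_force: 0.0
```

```bash
python3 - <<'E'
from fit import *
print(r.get_state()["tcp_pos"])
b=r.capture("top");cv2.imwrite("pics/t3.png",b);s=r.capture("scene");cv2.imwrite("pics/s3.png",s)
P=[]
for n in("top","t3"):
    im=cv2.imread(f"pics/{n}.png");h=cv2.cvtColor(im,cv2.COLOR_BGR2HSV)
    m=cv2.inRange(h,(12,130,120),(26,255,255));m[:230]=0;m[265:]=0;m[:,:360]=0;m[:,395:]=0
    c=max(cv2.findContours(m,0,1)[0],key=cv2.contourArea)
    h=cv2.moments(cv2.convexHull(c));P.append(onz("top",h["m10"]/h["m00"],h["m01"]/h["m00"],.042))
d=P[1]-P[0];print(d*1000,"turn",-np.dot(d[:2],[np.cos(-.2),np.sin(-.2)])/.094)
cv2.imwrite("pics/s3c.png",np.vstack([cv2.resize(s[215:300,240:380],(560,340)),cv2.resize(b[205:265,260:400],(560,240))]))
E
```

```text
[0.44997949 0.09668303 0.13136468]
[-4.19321798  0.96548062  0.        ] turn 0.04576004454174502
```

View pics/s3c.png

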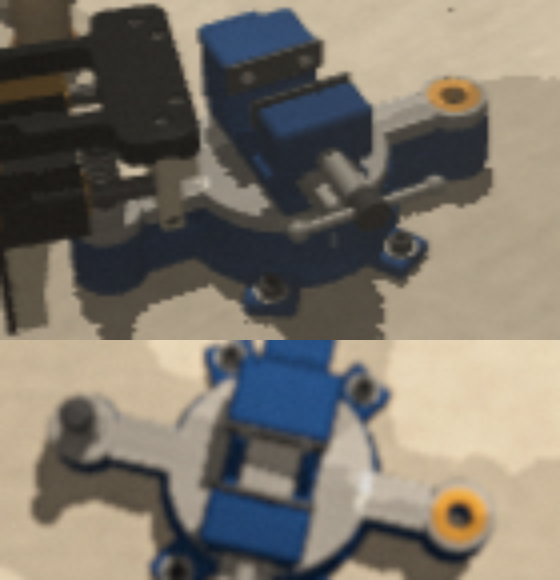

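The drift stands upright in the plain lug and the brass bush now lies over its boss, with the vise within about 6 mrad. The lock pin is next.

Request:
jog_arm([
  [[0, -1.1, 1.5, 0, 0], [0, 0, 0, 0, 0], [0, 0, 0, -2.2, 0], [0, 0, 0, -2, 0], [0, 0, 0, -2, 0], [0, 0, 0, 0, 0]],
])

```text
time_s: 16.42
tcp_pos: [0.4385, 0.1097, 0.068]
eef_rot: [179.8, 0.1, -25.5]
contact_force: [0.9, -0.1, 0.1]
gripper_width: 0.0436
gripper_force: 0.0
```

Request:
jog_arm([
  [[-1, 0, 0, 0, 0], [-1, 0, 0, 0, 0], [-1, 0, 0, 0, 0], [-1, 0, 0, 2, 0], [-1, 0, 0, 3, 0], [-1, 0, 0, 3, 0], [-1, 0, 0, 0, 0]],
], force=50)

```text
time_s: 17.3
tcp_pos: [0.4401, 0.1122, 0.1517]
eef_rot: [-179.7, -0.1, -25.3]
contact_force: [0.1, 0.3, -2.4]
gripper_width: 0.0156
gripper_force: 50.0
```

Request:
jog_arm([
  [[-1, 0, 0, 4, 0], [-1, 0.9, -5.4, 0, 0], [-1, 0.9, -5.4, 0, 0], [-1, 0.9, -5.4, 0, 0], [-1, 0.9, -5.4, 0, 0], [-1, 0.9, -5.4, 0, 0], [-1, 0.9, -5.3, 0, 0], [-1, 0, 0, 0, 0]],
])

```text
time_s: 18.3
tcp_pos: [0.4923, -0.2147, 0.1878]
eef_rot: [180.0, 0.1, -25.6]
contact_force: [-0.2, 0.2, -1.1]
gripper_width: 0.0157
gripper_force: 50.0
```

Request:
jog_arm([
  [[-1, 0, 0, -3.5, 0], [-1, 0, 0, -2.5, 0], [-1, 0, 0, 0, 0], [-1, 0, 0, 0, 0]],
])

```text
time_s: 18.8
tcp_pos: [0.4933, -0.2114, 0.13]
eef_rot: [180.0, -0.0, -25.3]
contact_force: [0.7, 0.0, -0.2]
gripper_width: 0.0157
gripper_force: 50.0
```

```bash
python3 - <<'E'
from fit import *
s=r.get_state();t=s["tcp_pos"];b=r.capture("wrist");cv2.imwrite("pics/w6.png",b)
print(t,s["eef_rot"],s["contact_force"]);u,v=proj("wrist",t-[0,0,.0655]);print("exp nose",u,v,"hole",proj("wrist",(.4959,-.2116,.042)))
u0,v0=int(u)-70,int(v)-50;print(u0,v0)
cv2.imwrite("pics/w6c.png",cv2.resize(b[v0:v0+100,u0:u0+140],None,fx=5,fy=5,interpolation=cv2.INTER_CUBIC))
E
```

```text
[ 0.49334918 -0.2113999   0.129983  ] [ 1.79997937e+02 -3.75773573e-02 -2.53148361e+01] [ 0.70588084  0.03948279 -0.1686056 ]
exp nose 323.34409037100295 275.72232092914766 hole (np.float64(321.9441134951391), np.float64(258.0901102415214))
253 225
```

View pics/w6c.png

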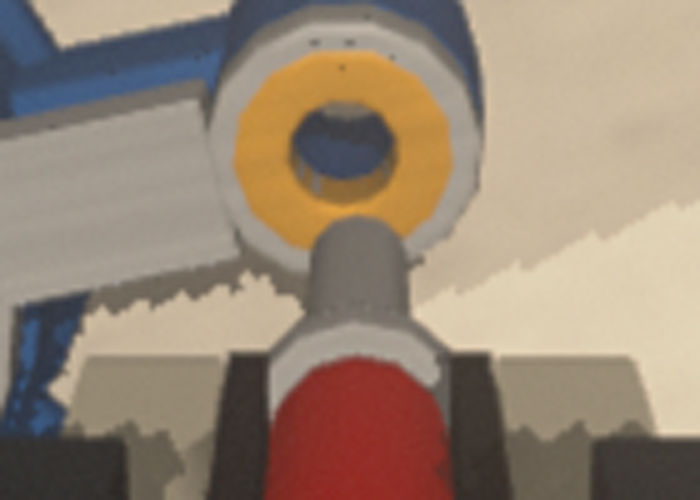

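The crop shows the pin's shank at about (325,270) px, pointing at the bush hole at (322,255). The camera bias matches what the drift showed, so the TCP goes to about (0.4966,-0.2110).

Request:
jog_arm([
  [[-1, 0.33, 0.04, -0.8, 0], [-1, 0, 0, -0.8, 0], [-1, 0, 0, -0.4, 0], [-1, 0, 0, -0.2, 0], [-1, 0, 0, -0.2, 0], [-1, 0, 0, 0, 0]],
])

```text
time_s: 19.6
tcp_pos: [0.4962, -0.2114, 0.1052]
eef_rot: [180.0, 0.0, -25.4]
contact_force: [0.3, -0.1, -0.4]
gripper_width: 0.016
gripper_force: 50.0
```

Request:
jog_arm([
  [[-1, 0.03, 0.03, -0.2, 0], [-1, 0, 0, -0.2, 0], [-1, 0, 0, -0.15, 0], [-1, 0, 0, 0, 0]],
])

```text
time_s: 20.1
tcp_pos: [0.4964, -0.211, 0.0996]
eef_rot: [180.0, 0.0, -25.4]
contact_force: [0.6, 1.0, -1.9]
gripper_width: 0.0158
gripper_force: 50.0
```

In the lug with no contact force. I keep going down.

Request:
jog_arm([
  [[-1, 0, 0, -0.2, 0], [-1, 0, 0, -0.2, 0], [-1, 0, 0, -0.2, 0], [-1, 0, 0, -0.2, 0], [-1, 0, 0, 0, 0]],
])

```text
time_s: 20.72
tcp_pos: [0.4964, -0.211, 0.0916]
eef_rot: [180.0, 0.0, -25.4]
contact_force: [-0.1, -0.1, -1.2]
gripper_width: 0.0158
gripper_force: 50.0
```

Request:
jog_arm([
  [[-1, 0, 0, -0.3, 0], [-1, 0, 0, -0.3, 0], [-1, 0, 0, -0.3, 0], [-1, 0, 0, -0.3, 0], [-1, 0, 0, 0, 0]],
])

```text
time_s: 21.35
tcp_pos: [0.4964, -0.211, 0.0795]
eef_rot: [180.0, 0.0, -25.4]
contact_force: [0.2, 0.1, -1.0]
gripper_width: 0.0161
gripper_force: 50.0
```

Request:
jog_arm([
  [[-1, 0, 0, -0.3, 0], [-1, 0, 0, -0.2, 0], [-1, 0, 0, -0.2, 0], [-1, 0, 0, -0.1, 0], [-1, 0, 0, -0.1, 0], [-1, 0, 0, -0.1, 0], [-1, 0, 0, 0, 0]],
])

```text
time_s: 22.22
tcp_pos: [0.4966, -0.2113, 0.0702]
eef_rot: [180.0, -0.0, -25.4]
contact_force: [-2.2, -1.7, 4.9]
gripper_width: 0.0158
gripper_force: 50.0
```

Request:
jog_arm([
  [[-1, -0.04, -0.03, 0, 0], [-1, 0, 0, -0.05, 0], [-1, 0, 0, 0, 0]],
])

```text
time_s: 22.6
tcp_pos: [0.4966, -0.2113, 0.0698]
eef_rot: [-180.0, -0.1, -25.4]
contact_force: [-0.4, 0.7, 6.9]
gripper_width: 0.0156
gripper_force: 50.0
```

Request:
jog_arm([
  [[-1, 0, 0, -0.05, 0], [-1, 0, 0, -0.05, 0], [-1, 0, 0, 0, 0], [-1, 0, 0, 0, 0]],
])

```text
time_s: 23.1
tcp_pos: [0.4966, -0.2115, 0.069]
eef_rot: [-180.0, -0.1, -25.3]
contact_force: [-1.6, 0.9, 9.0]
gripper_width: 0.0157
gripper_force: 50.0
```

```bash
python3 - <<'E'
from fit import *
s=r.get_state();print(s["tcp_pos"],s["contact_force"])
b=r.capture("scene");cv2.imwrite("pics/s7.png",b)
h=cv2.cvtColor(b,cv2.COLOR_BGR2HSV)
# brass remains and red handle in scene
for n,lo,hi in(("brass",(12,120,90),(28,255,255)),("red",(0,150,70),(6,255,255))):
    m=cv2.inRange(h,lo,hi);m[:200]=0;m[270:]=0;m[:,:310]=0;m[:,390:]=0
    ys,xs=np.where(m>0);print(n,len(xs),(xs.min(),xs.max(),ys.min(),ys.max(),xs.mean(),ys.mean()) if len(xs) else "")
print("collar pred",proj("scene",(.4963,-.211,.0425)),"handle top pred",proj("scene",(.4963,-.211,.0855)))
E
```

```text
[ 0.49661815 -0.21146051  0.06903724] [-1.59665419  0.91844658  8.97161625]
brass 0 
red 0 
collar pred (np.float64(352.73463507674523), np.float64(238.16446234630794)) handle top pred (np.float64(353.660027900029), np.float64(221.0108341064892))
```

Request:
jog_arm([
  [[-1, 0, 0, -0.05, 0], [-1, 0, 0, -0.05, 0], [-1, 0, 0, 0, 0], [-1, 0, 0, 0, 0]],
])

```text
time_s: 23.65
tcp_pos: [0.4968, -0.2115, 0.0687]
eef_rot: [-180.0, -0.1, -25.3]
contact_force: [-3.8, 0.8, 14.9]
gripper_width: 0.0158
gripper_force: 50.0
```

Request:
jog_arm([
  [[-1, 0, 0, 0.1, 0], [-1, 0, 0, 0.05, 0], [0, 0, 0, 0, 0], [0, 0, 0, 0, 0], [0, 0, 0, 0, 0], [0, 0, 0, 3, 0], [0, 0, 0, 4, 0], [0, 0, 0, 2, 0]],
])

```text
time_s: 24.65
tcp_pos: [0.4968, -0.2115, 0.1607]
eef_rot: [-180.0, -0.1, -25.4]
contact_force: [0.5, -0.5, -0.6]
gripper_width: 0.044
gripper_force: 0.0
```

Request:
jog_arm([
  [[0, -1, 5.5, 0, 0], [0, -1, 6, 0, 0], [0, 0, 6, 0, 0], [0, 0, 0.5, 0, 0], [0, 0, 0, 0, 0], [0, 0, 0, 0, 0]],
])

```text
time_s: 25.4
tcp_pos: [0.476, -0.0322, 0.1586]
eef_rot: [180.0, 0.0, -25.4]
contact_force: [-1.9, -0.2, 0.1]
gripper_width: 0.044
gripper_force: 0.0
```

```bash
python3 - <<'E'
from fit import *
s=r.get_state();print(s["tcp_pos"])
P={}
for n,q in(("scene",(353,221)),("top",proj("top",(.4963,-.211,.0855)))):
    b=r.capture(n);cv2.imwrite(f"pics/{n}8.png",b);h=cv2.cvtColor(b,cv2.COLOR_BGR2HSV)
    m=cv2.inRange(h,(0,140,60),(7,255,255))|cv2.inRange(h,(174,140,60),(180,255,255))
    k=np.zeros_like(m);cv2.circle(k,(int(q[0]),int(q[1])),25,255,-1);m&=k
    ys,xs=np.where(m>0);print(n,q,len(xs),(xs.min(),xs.max(),ys.min(),ys.max(),xs.mean().round(1),ys.mean().round(1)) if len(xs) else "")
    m0=cv2.inRange(cv2.cvtColor(b,cv2.COLOR_BGR2HSV),(0,140,60),(7,255,255))
print("handle: scene pred bottom(.0475)",proj("scene",(.4963,-.211,.0475)),"top(.0855)",proj("scene",(.4963,-.211,.0855)),
 "top-cam pred",proj("top",(.4963,-.211,.0855)))
# same measure on the pin as it stood in the block at start
b=cv2.imread("pics/scene.png");h=cv2.cvtColor(b,cv2.COLOR_BGR2HSV);m=cv2.inRange(h,(0,140,60),(7,255,255));m[:300]=0;m[350:]=0;m[:,:210]=0;m[:,240:]=0
ys,xs=np.where(m>0);print("block ref",ys.min(),ys.max(),xs.mean(),"pred",proj("scene",(.4388,.1118,.085)),proj("scene",(.4388,.1118,.047)))
E
```

```text
[ 0.47595033 -0.03221507  0.15856688]
scene (353, 221) 125 (np.int64(351), np.int64(357), np.int64(220), np.int64(238), np.float64(354.0), np.float64(228.9))
top (np.float64(376.25234593346767), np.float64(246.2101641801592)) 66 (np.int64(372), np.int64(380), np.int64(243), np.int64(252), np.float64(375.7), np.float64(247.3))
handle: scene pred bottom(.0475) (np.float64(352.8393148025459), np.float64(236.224057087643)) top(.0855) (np.float64(353.660027900029), np.float64(221.0108341064892)) top-cam pred (np.float64(376.25234593346767), np.float64(246.2101641801592))
block ref 315 337 224.45089285714286 pred (np.float64(223.35357461532556), np.float64(317.77730766250534)) (np.float64(226.80337134588547), np.float64(333.7353892052495))
```

The pin's red handle spans scene rows 220 to 238, against predicted rows 221 to 236 plus the disc edges for a collar at 42.5 mm, so it is home. Now I draw the drift.

Request:
jog_arm([
  [[0, 3.2, 0.2, 0, 0], [0, 3.15, 0.2, -1, 0], [0, 0, 0, -2, 0], [0, 0, 0, 0, 0], [0, 0, 0, 0, 0]],
])

```text
time_s: 26.12
tcp_pos: [0.5396, -0.028, 0.1292]
eef_rot: [180.0, -0.0, -25.4]
contact_force: [0.2, -0.5, -0.1]
gripper_width: 0.0439
gripper_force: 0.0
```

Request:
jog_arm([
  [[0, 0, 0, -2.5, 0], [0, 0, 0, -2.5, 0], [0, 0, 0, -0.9, 0], [0, 0, 0, 0, 0], [-1, 0, 0, 0, 0], [-1, 0, 0, 0, 0], [-1, 0, 0, 0, 0], [-1, 0, 0, 0, 0]],
], force=50)

```text
time_s: 27.12
tcp_pos: [0.5396, -0.0276, 0.0701]
eef_rot: [180.0, -0.0, -25.4]
contact_force: [-0.6, -1.7, 2.1]
gripper_width: 0.0159
gripper_force: 50.0
```

Now I raise it straight up, gently.

Request:
jog_arm([
  [[-1, 0, 0, 0.2, 0], [-1, 0, 0, 0.3, 0], [-1, 0, 0, 0.4, 0], [-1, 0, 0, 0.4, 0], [-1, 0, 0, 0, 0]],
])

```text
time_s: 27.75
tcp_pos: [0.5393, -0.0274, 0.0831]
eef_rot: [180.0, 0.0, -25.4]
contact_force: [-1.2, -1.6, -2.1]
gripper_width: 0.0158
gripper_force: 50.0
```

Request:
jog_arm([
  [[-1, 0, 0, 1.5, 0], [-1, 0, 0, 2, 0], [-1, 0, 0, 2, 0], [-1, -1.1, 3.6, 0, 0], [-1, -1.2, 3.8, 0, 0], [-1, -1.05, 3.45, 0, 0], [-1, 0, 0, 0, 0], [-1, 0, 0, 0, 0]],
])

```text
time_s: 28.75
tcp_pos: [0.5065, 0.0815, 0.1386]
eef_rot: [-179.9, -0.0, -25.3]
contact_force: [0.6, -0.1, -1.3]
gripper_width: 0.0159
gripper_force: 50.0
```

```bash
python3 - <<'E'
from fit import *
s=r.get_state();t=s["tcp_pos"];print(t,s["contact_force"],s["eef_rot"])
b=r.capture("wrist");cv2.imwrite("pics/w9.png",b)
print("nose exp",proj("wrist",t-[0,0,.0655]),"hole",proj("wrist",(.5054,.0804,.042)))
hsv=cv2.cvtColor(b,cv2.COLOR_BGR2HSV);u,v=map(int,proj("wrist",(.5054,.0804,.042)))
for row in range(v-12,v+40,4): print(row,(b[row,u-16:u+20:2].astype(int).sum(1)//3).tolist())
b=r.capture("top");cv2.imwrite("pics/t9.png",b);h=cv2.cvtColor(b,cv2.COLOR_BGR2HSV)
m=cv2.inRange(h,(12,130,120),(26,255,255));m[:230]=0;m[265:]=0;m[:,:360]=0;m[:,395:]=0;ys,xs=np.where(m);print("brass",xs.mean(),ys.mean())
E
```

```text
[0.50650682 0.08150611 0.13860608] [ 0.59309736 -0.1079951  -1.27693888] [-1.79936443e+02 -4.95698430e-02 -2.53173830e+01]
nose exp (np.float64(322.5475384199), np.float64(275.798466498875)) hole (np.float64(325.09325854256315), np.float64(257.7538455411499))
245 [123, 126, 125, 123, 123, 117, 106, 95, 98, 102, 116, 122, 118, 119, 119, 119, 119, 121]
249 [124, 124, 126, 104, 69, 62, 66, 64, 64, 62, 64, 62, 80, 110, 118, 118, 119, 120]
253 [122, 125, 100, 68, 78, 68, 66, 74, 64, 66, 65, 64, 63, 64, 102, 119, 120, 118]
257 [123, 121, 88, 73, 79, 80, 80, 81, 81, 79, 79, 75, 72, 65, 100, 118, 119, 119]
261 [122, 125, 109, 72, 78, 80, 79, 81, 83, 79, 80, 77, 73, 82, 109, 121, 120, 118]
265 [122, 125, 126, 114, 100, 80, 80, 84, 80, 79, 77, 81, 101, 112, 118, 120, 119, 117]
269 [124, 124, 125, 122, 119, 116, 112, 109, 109, 117, 119, 118, 118, 117, 117, 119, 118, 117]
273 [121, 123, 125, 122, 120, 117, 105, 89, 90, 91, 108, 120, 116, 117, 118, 119, 119, 117]
277 [122, 123, 124, 121, 121, 104, 87, 92, 95, 92, 89, 108, 116, 118, 118, 119, 117, 116]
281 [121, 124, 123, 121, 98, 89, 93, 95, 99, 97, 94, 89, 105, 116, 117, 118, 118, 117]
285 [121, 123, 126, 85, 88, 92, 95, 98, 100, 98, 96, 94, 89, 101, 118, 118, 117, 117]
289 [121, 124, 112, 79, 96, 97, 100, 101, 89, 103, 101, 98, 95, 88, 114, 118, 118, 114]
293 [118, 98, 105, 116, 132, 143, 143, 143, 140, 142, 141, 139, 129, 115, 99, 102, 117, 113]
brass 373.5 246.77777777777777
```

Request:
jog_arm([
  [[-1, -0.05, 0.02, -1, 0], [-1, 0, 0, -1.5, 0], [-1, 0, 0, -1, 0], [-1, 0, 0, -0.8, 0], [-1, 0, 0, 0, 0]],
])

```text
time_s: 29.48
tcp_pos: [0.5052, 0.0811, 0.0939]
eef_rot: [179.9, 0.1, -25.4]
contact_force: [-0.4, 0.6, -0.6]
gripper_width: 0.0158
gripper_force: 50.0
```

Request:
jog_arm([
  [[-1, 0, 0, -0.6, 0], [-1, 0, 0, -0.6, 0], [-1, 0, 0, -0.5, 0], [-1, 0, 0, -0.4, 0], [-1, 0, 0, 0, 0]],
])

```text
time_s: 30.1
tcp_pos: [0.5056, 0.0814, 0.0735]
eef_rot: [180.0, 0.0, -25.4]
contact_force: [-0.9, 0.5, -1.2]
gripper_width: 0.0157
gripper_force: 50.0
```

Request:
jog_arm([
  [[-1, 0, 0, -0.2, 0], [-1, 0, 0, -0.1, 0], [-1, 0, 0, -0.05, 0], [-1, 0, 0, 0, 0]],
])

```text
time_s: 30.6
tcp_pos: [0.5057, 0.0814, 0.0709]
eef_rot: [-180.0, -0.0, -25.4]
contact_force: [-2.7, -0.4, 5.4]
gripper_width: 0.0156
gripper_force: 50.0
```

The collar is on the block. I release it and retreat.

Request:
jog_arm([
  [[-1, 0, 0, 0.05, 0], [0, 0, 0, 0, 0], [0, 0, 0, 0, 0], [0, 0, 0, 0, 0], [0, 0, 0, 3, 0], [0, 0, 0, 4, 0], [0, 0, 0, 3, 0], [0, 0, 0, 0, 0]],
])

```text
time_s: 31.6
tcp_pos: [0.507, 0.082, 0.1732]
eef_rot: [-179.8, -0.2, -25.4]
contact_force: [0.5, 0.9, -0.5]
gripper_width: 0.0437
gripper_force: 0.0
```

Request:
jog_arm([
  [[0, -3, 4.5, 0, 0], [0, -3, 5, 0, 0], [0, -3, 5, 0, 0], [0, -2, 5, 0, 0], [0, 0, 0, 0, 0], [0, 0, 0, 0, 0]],
])

```text
time_s: 32.35
tcp_pos: [0.395, 0.276, 0.17]
eef_rot: [179.9, 0.0, -25.3]
contact_force: [-0.0, 0.0, -0.6]
gripper_width: 0.0437
gripper_force: 0.0
```

```bash
python3 - <<'E'
from fit import *
print(r.get_state()["tcp_pos"])
P={n:r.capture(n) for n in("scene","top")}
for n,b in P.items():
    o=cv2.imread(f"pics/{n}.png");cv2.imwrite(f"pics/{n}_end.png",b)
    # drift: same dark handle at the start position? compare patches with the first picture
    u,v=map(int,proj(n,(.5054,.0808,.066)))
    T=o[v-14:v+14,u-12:u+12];S=b[v-20:v+20,u-18:u+18];R=cv2.matchTemplate(S,T,cv2.TM_CCOEFF_NORMED);_,s,_,l=cv2.minMaxLoc(R)
    print(n,"drift match",round(s,3),"shift px",l[0]-6,l[1]-6)
    for k,p in dict(vial=(.686,-.007,.04),beaker=(.676,.0525,.03),dish=(.481,-.37,.01)).items():
        u,v=map(int,proj(n,p));T=o[v-18:v+18,u-14:u+14];S=b[v-26:v+26,u-22:u+22];R=cv2.matchTemplate(S,T,cv2.TM_CCOEFF_NORMED);_,s,_,l=cv2.minMaxLoc(R);print(n,k,round(s,3),l[0]-8,l[1]-8)
    q=proj(n,(.4963,-.211,.066));h=cv2.cvtColor(b,cv2.COLOR_BGR2HSV);m=cv2.inRange(h,(0,140,60),(7,255,255));kk=np.zeros_like(m);cv2.circle(kk,tuple(map(int,q)),22,255,-1);ys,xs=np.where(m&kk);print(n,"red",len(xs),xs.mean().round(1),ys.min(),ys.max())
# vise angle: plain lug hole in top picture
b=P["top"];u,v=proj("top",(.5385,-.0285,.042));T=P["top"]
o=cv2.imread("pics/top.png");T=o[218:238,271:291];R=cv2.matchTemplate(b[210:246,263:299],T,cv2.TM_CCOEFF_NORMED);_,s,_,l=cv2.minMaxLoc(R)
x,y=l;sub=lambda a,c,e:(a-e)/(2*(a-2*c+e))
dy=y-8+sub(R[y-1,x],R[y,x],R[y+1,x]);dx=x-8+sub(R[y,x-1],R[y,x],R[y,x+1]);print("plain lug shift",s,dx,dy)
d=onz("top",281+dx,228+dy,.042)-onz("top",281,228,.042);print("turn",np.dot(d[:2],[np.cos(-.2),np.sin(-.2)])/.094)
E
```

```text
[0.39504349 0.27603827 0.16996759]
scene drift match 0.977 shift px 0 0
scene vial 0.998 0 0
scene beaker 0.961 0 0
scene dish 0.999 0 0
scene red 125 353.9 220 238
top drift match 0.961 shift px 0 0
top vial 0.995 0 0
top beaker 0.941 0 0
top dish 0.997 0 0
top red 68 375.8 243 252
plain lug shift 0.8270326852798462 0.35538176 -1.6753113
turn 0.035792698410757245
```

```bash
python3 -c "
from plant import r
print(r.close_job())"
```

```text
the job is handed in; nothing more can be done
None
```

The job is handed in at about 32 s of the 72 s allowed; no verdict came back. The drift was pressed home at about 22 N and is back in its block hole. The lock pin took about 15 N and its collar sits at an estimated 43 mm, against the 45.5 mm limit. The vise is back to within an estimated 0.006 to 0.016 rad of line, and the vial, beaker and dish show no movement.

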